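# Free the slat offcut from the left-hand clamp and clear it into the chute

### The arm

A 6-joint arm with a two-finger parallel gripper is mounted at the origin on the work surface. World frame = base frame: x ahead of the robot, y to its left, z up, the work surface at z = 0. Lengths are in mm, angles in rad, forces in N, time in s.
With the tool pointing down it reaches from about 350 to 775 mm from the base axis. Payload 5.5 kg.
Tool frame: the origin (TCP) lies midway between the tips of the shut fingers; the grasp point (between the pads) lies 19 mm behind it; z points along the fingers, y is the direction in which the jaws open and shut (so a half turn about z gives the same grasp; the last joint's range is limited). The gripper opens to 85 mm and grips with 20 to 120 N. Pads are 22 mm wide; open, the fingers measure 114 mm over their backs; the gripper's body (76 mm by 85 mm) begins 54 mm behind the grasp point. The pads swing forward as they close: fully open they stand 13 mm farther back than shut.
Start: joints at [1.207, 0.313, 0.046, 1.304, 0, 1.431], TCP at [127.635, 560.697, 231.323] pointing down, gripper open.
Joint ranges: [-2.76, 2.76], [-0.86, 1.69], [-1.03, 1.26], [-2.2, 2.34], [-1.47, 1.5], [-3.14, 3.14]. Speed limits (rad/s): [2.57, 2.57, 3.14, 3.14, 3.14, 3.14].

### API

Orientations are given as [roll, pitch, yaw] about the fixed x, y, z axes, in that order (R = Rz(yaw) Ry(pitch) Rx(roll)).
In Python, from workcell import env gives the robot as it stands. The module is installed in compiled form; this text tells all that it offers.
- The arm moves only by the tool send_rows, never from a script. Its argument "steps" is a list of rows, each an object of numbers: "x", "y", "z": the shift along the world's x, y, z in m; "turn": the turn about the world's z in degrees. In form: [{"x": .., "y": .., "z": .., "turn": ..}, ...]. A call has 1 to 5 rows; each row is the pose to reach, as a shift and turn from the pose commanded when the call began; what a row does not reach only later rows make up. A row lasts 1/8 s, in which the tool goes at most 62.5 mm and 10.7 degrees, less where a joint would pass 70% of its speed; a pose out of reach is approached as far as the arm can. A call with a gripper value outside its range is refused whole. "grip" is the finger opening in m, from 0 to 0.0854, set as the call begins (left out, the last holds). The fingers move at their own pace and stop on an object; "grip_force" is the grip in N (left out, the last holds). Time passes only in rows, so rows that repeat a pose let the fingers close. It gives the time, the measured TCP pose, the force and the opening at its end, in the units of the state.
- env.state(): the state, without advancing time (a new reading comes with each control period).
- env.camera(name): name is "side" or "top"; returns (picture, depth): 400x640x3 uint8, red, green, blue; 400x640 float32, mm along the optical axis (not along the pixel's ray), 0 where there is no reading.
- env.camera_params(name): a dict with "intrinsics" (3x3 intrinsics, pixels), "eye" and "orientation" of the camera in the world. Camera axes: x right, y up, looking along -z (the intrinsics and any distortion apply to the point x, -y, -z); pixel columns grow to the right and rows downward; lengths in mm; the calibration is good to about 2 mm. A picture is of the moment at which its call begins. camera_params takes no time and is no camera call.
- env.hand_in(): hands the job in, once; it reports no verdict.
Trained networks look in the newest picture that a camera, given by its name, has taken for a name from the list of things; names that differ only in an ending like _2 or _b are one class to them, and where a whole thing is asked for, a point or a joint stands for the part that bears it (a point fixed in the world has none). Each returns a list of dicts, best first, with "confidence" (0 to 1); they miss things now and then, are a little off and sometimes report something else, mostly with a low value. They report only what shows in the picture. A call takes as long as a camera call.
- env.cut_out(camera, target): "region" (400x640 bool, what is visible of it).
- env.pinpoint(camera, target): "point" ([x, y, z] in mm, in world coordinates, good to about 4 mm: a listed point, or the origin of a listed thing).
The state is a dict: "time": time; "joint_positions": joint angles; "qvel": joint speeds; "tau": joint torques, N m; "eef_pos": TCP position; "eef_rot": TCP orientation; "contact_force": force on the tool from outside, world axes, zero at the start; "ft_torque": the same for the moment, N m; "finger_gap": opening from 0.0 (shut) to 1.0 (fully open).
Only numpy, scipy, OpenCV 4.12 (cv2) and the standard library are available. Lean on these libraries where they do the work, as an engineer would, in place of code of your own. Each camera call takes 0.05 s, during which the arm holds its last target. There are 200 camera calls.

### The job

The clamp on the slat jig has a left-hand thread: unscrew it by turning the red knob clockwise (seen from above) until the knob's white line points at the engraved green release mark. Then push the wooden offcut forwards off the ledge so that it drops into the metal chute below, without lifting it. Leave the knob at the release mark , and do not disturb the screw jar, the glue bottle or the stack of slats.

Things in the scene. Friction and masses are not known exactly. Their poses are not given: they have to be found in the camera images.
- jig: Fixed slat jig; place and heading vary. Its +x is the push direction, from the blue deck (the ledge) towards the chute; z up. Origin on the table below the middle of the offcut's place. Deck top at z 130 mm, from x -75 to the drop edge at x +36, y -185 to +195. Knob axis at x 0, y +135. The deck behind (-x of) the offcut is clear.
- drop_edge (a point): Middle of the deck's drop edge (yellow line along it), at deck-top height, 36 mm in front of the jig's origin. Frame parallel to the jig's.
- chute (a point): Middle of the open-topped metal chute beyond the drop edge, on its sloping steel floor. In the jig's frame the inside spans x 40 to 203, y -118 to +118 mm; side walls 105 mm high, end wall 70 mm; the floor slopes down from z 75 at the edge to z 20 mm at the end wall.
- offcut: Loose pale wooden slat offcut lying flat on the deck, 45 (own x) x 170 (own y) x 18 mm (z), about 90 g. Origin: centre of its underside. Own x is nearly along the jig's x. Push it along the jig's +x at the middle of its rear (-x) long side; it tips off when its centre has passed the drop edge.
- knob (a joint): Clamp knob angle in rad, growing clockwise seen from above. Starts at 0 to 0.6 (clamped); at 3.0 the white line points exactly at the green mark; stops at -0.35 and 3.7. Left-hand spindle: knob, disc and strap rise 5 mm per rad. At 0 the white line points 3.0 rad anticlockwise of the jig's +x. Stiff (about 0.1 N m), stays where left.
- knob_grip (a point): On the knob's axis, at the height to grip the red bar: 62 long (own x) x 18 wide (own y) x 36 mm high, top 14 mm above this point; round black hub (66 mm across) from 22 to 30 mm below it, on a fixed-heading aluminium disc (110 mm across) with a bent arrow showing the turning direction. Own x points along the white line to its outer end. Turns and rises with the knob.
- lip (a point): Underside of the orange lip under the clamp strap's end, close in front (+x) of the offcut, 67 mm from the knob's axis. With the knob at 0 it hangs 8 mm below the offcut's top and blocks it; it clears the top after 1.6 rad, by 7 mm at the release mark.
- knob_mark (a point): Outer end of the white line (28 x 8 mm), on top of one end of the red bar, 31 mm from the knob's axis.
- release_mark (a point): Engraved green line (18 x 8 mm) on the aluminium disc under the knob, 45 mm from the knob's axis in the jig's +x direction, 36 mm below the bar's top. Does not turn; rises with the knob.
- screw_jar: Bystander: small glass jar with steel lid, 42 mm across, 55 mm high, standing on the deck near jig x -35, y -150. Origin: centre of its underside.
- glue_bottle: Bystander: white bottle with orange cap, 60 mm across, 170 mm high, on the table. Origin: centre of its underside.
- slat_stack: Bystander: stack of three slats 92 x 200 x 36 mm on the table. Origin: centre of its underside.

How it is judged (in metres and radians):
On the way, in this order (a step that is already met when the one before it is completed fails the run):
1. the knob is unscrewed clockwise to the release mark (within 0.17 rad) while the offcut is still on the ledge (value of joint knob between 2.83 and 3.17 rad and height (world z) of offcut above 0.125 m), for 0.2 s.
2. the offcut lies in the chute (x of offcut in the frame of jig between 0.045 and 0.2 m and y of offcut in the frame of jig between -0.115 and 0.115 m and height (world z) of offcut below 0.1 m and linear speed of offcut below 0.03 m/s), for 0.2 s.
At the end, for the whole second after the job is handed in: The knob's white line points at the green release mark within 0.17 rad (joint 2.83 to 3.17), and the offcut lies at rest in the chute: its origin between the chute's walls (jig x 45 to 200 mm, y within 115 mm) and lower than 100 mm above the table (all of step 2 and value of joint knob between 2.83 and 3.17 rad); the robot touches nothing.
It fails at once if the knob is tightened (turned anticlockwise below -0.2 rad) (value of joint knob below -0.2 rad).
It fails at once if the offcut is lifted more than 35 mm off the ledge instead of pushed (height (world z) of offcut above 0.165 m).
It fails at once if the screw jar, glue bottle or slat stack is moved by more than 30 mm (distance of any of screw_jar, glue_bottle, slat_stack from where it was at the start of the episode above 0.03 m).
It also fails if it takes over 69 s, if anything falls off the work surface, if the arm or the gripper's body presses on something with over 40 N, if the wrist force passes 120 N, or if a joint passes its speed limit or range.

## Working session

There is one attempt and no reset: what is moved stays moved. The work goes in short steps, Python scripts to look and compute and a tool call to move; the robot and the scene stay as the last step left them, time stands still between calls to the robot, and variables do not carry over. Pictures are saved under pics/ and viewed, about 8 in all and at most 12, crops included, and the job is handed in when it is done.

Besides the shell and the picture viewer there is one more tool, called as name(argument=value, ...) on one line, values as JSON. send_rows: Moves the arm, as the interface text tells. Its arguments: {"type":"object","properties":{"steps":{"type":"array","items":{"type":"object","properties":{"x":{"type":"number"},"y":{"type":"number"},"z":{"type":"number"},"turn":{"type":"number"}}}},"grip":{"type":"number"},"grip_force":{"type":"number"}},"required":["steps"]}

```bash
mkdir -p pics
cat > h.py <<'E'
from workcell import env
import numpy as np, cv2
def look(names,cams=("top","side"),save=None):
    for c in cams:
        im,d=env.camera(c)
        if save: cv2.imwrite(f"pics/{save}_{c}.png",im[:,:,::-1])
        for n in names:
            for r in env.pinpoint(c,n)[:2]: print(c,n,np.round(r["point"],1),round(r["confidence"],2))
E
python3 - <<'E'
from h import *
look(["drop_edge","chute","offcut","knob_grip","knob_mark","release_mark","lip","screw_jar","glue_bottle","slat_stack"],save="a")
a=cv2.imread("pics/a_top.png");b=cv2.imread("pics/a_side.png")
for c in("top","side"):print(env.camera_params(c))
s=env.state();print(s)
E
```

```text
top drop_edge [534.7  33.5 129.7] 0.8
top chute [619.5  27.4  41.8] 0.55
top offcut [495.3  37.3 129.3] 0.74
top knob_grip [515.6 167.8 189.2] 0.69
top knob_grip [5.025e+02 4.110e+01 4.000e-01] 0.54
top knob_mark [489.7 193.9 205.9] 0.88
top release_mark [562.7 166.  161. ] 0.59
top lip [535.6 101.3 143.5] 0.56
top screw_jar [ 440.2 -106.2  129.3] 0.63
top glue_bottle [668.  303.4  -0.9] 0.68
top slat_stack [ 559.4 -267.1    2.4] 0.84
side drop_edge [534.3  35.  129.4] 0.65
side chute [622.   22.1  48. ] 0.64
side offcut [490.   37.  131.3] 0.71
side knob_grip [514.6 172.  187.8] 0.88
side knob_mark [491.7 190.4 209.3] 0.78
side release_mark [491.4 190.  208.9] 0.73
side release_mark [558.1 168.  161.7] 0.6
side lip [540.3 102.9 143. ] 0.83
side screw_jar [ 440.9 -110.9  128.9] 0.59
side glue_bottle [671.4 306.1   0.8] 0.59
side glue_bottle [623.4  22.9  45.5] 0.56
side slat_stack [ 5.588e+02 -2.661e+02 -2.000e-01] 0.83
{'intrinsics': array([[497.83957049,   0.        , 318.19066023],
       [  0.        , 497.83957049, 199.80032522],
       [  0.        ,   0.        ,   1.        ]
[... 412 characters left out ...]
176068])}
{'time': 1.1, 'joint_positions': array([ 1.20740982e+00,  3.13182833e-01,  4.60980205e-02,  1.30360750e+00,
       -3.17929161e-06,  1.43116420e+00]), 'qvel': array([-1.35454449e-05,  1.02339694e-03, -2.02030902e-03,  2.28091434e-04,
        1.05851366e-03,  2.68553719e-04]), 'tau': array([ 2.57058919e-04, -4.80479443e+01,  2.98816484e+01,  4.59648345e-04,
        2.41221443e-08, -6.48979452e-06]), 'eef_pos': array([127.62928757, 560.69387581, 231.33214663]), 'eef_rot': array([3.14149010e+00, 1.76245989e-05, 2.91783827e+00]), 'contact_force': array([-0.03003566, -0.6668602 ,  0.86459247]), 'ft_torque': array([ 0.02706125, -0.0032723 , -0.03251002]), 'finger_gap': 1.001209999901444}
```

Run:
```python
import cv2,numpy as np
a=cv2.imread("pics/a_top.png");b=cv2.imread("pics/a_side.png")
cv2.imwrite("pics/a.png",cv2.resize(np.vstack([a[60:360,100:],b[90:390,100:]]),(720,800))[:,:] [:800])
c=np.vstack([a[60:330,60:600],b[90:360,60:600]]);cv2.imwrite("pics/a.png",c[:600])
```

```text
(no output)
```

View pics/a.png

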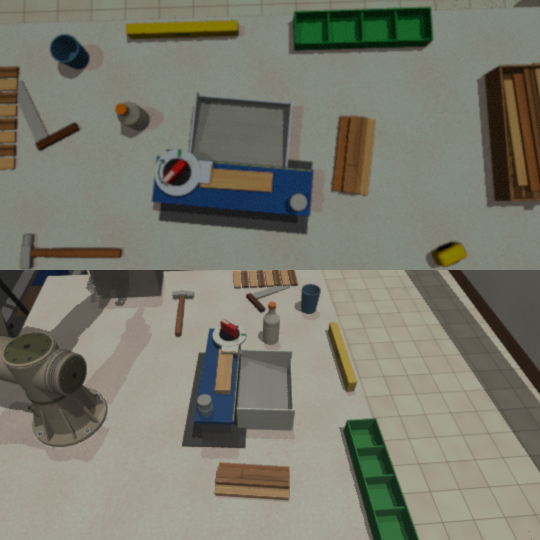

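send_rows(steps=[{"z": 0.06,"turn": 10},{"x": 0.04,"y": -0.04,"z": 0.09,"turn": 20},{"x": 0.08,"y": -0.08,"z": 0.09,"turn": 30},{"x": 0.12,"y": -0.12,"z": 0.09,"turn": 40},{"x": 0.16,"y": -0.16,"z": 0.09,"turn": 50}])

```text
invalid input at $.steps[0]: expected keys x, y, z, turn
```

The top view shows the jig with the knob at crop (178,172), its white line to the lower left and the green mark above it at (180,153). The offcut is at (236,180), the chute is above it, and the jar sits at the right end of the deck. Next I'll refine the jig heading and start moving.

```bash
cat >> h.py <<'E'
from scipy.spatial.transform import Rotation as Ro
def cloud(c):
    im,d=env.camera(c);p=env.camera_params(c);K=p["intrinsics"]
    v,u=np.mgrid[0:400,0:640]
    P=np.stack([(u-K[0,2])/K[0,0]*d,-(v-K[1,2])/K[1,1]*d,-d],-1)
    return im,P@Ro.from_euler("xyz",p["orientation"]).as_matrix().T+p["eye"],d>0
E
python3 - <<'E'
from h import *
im,P,ok=cloud("top"); h=cv2.cvtColor(im,cv2.COLOR_RGB2HSV)
def fit(m,name):
    q=P[m][:,:2].astype(np.float32); print(name,len(q),cv2.minAreaRect(q),np.median(P[m][:,2]))
roi=ok&(P[...,0]>380)&(P[...,0]<600)&(abs(P[...,1])<300)
fit(roi&(abs(P[...,2]-130)<6)&(h[...,0]>100)&(h[...,0]<130)&(h[...,1]>120),"deck")
fit(roi&(abs(P[...,2]-148)<6)&(h[...,0]>8)&(h[...,0]<25)&(h[...,1]>60)&(P[...,1]<115),"offcut")
red=roi&(P[...,2]>185)&((h[...,0]<6)|(h[...,0]>174))&(h[...,1]>120)
fit(red,"red")
fit(roi&(P[...,2]>185)&(np.hypot(P[...,0]-515,P[...,1]-169)<45),"bar")
E
```

```text
deck 3432 ((480.81304931640625, 44.55989074707031), (375.49102783203125, 105.180419921875), 83.61155700683594) 129.623097295271
offcut 1150 ((496.0447998046875, 31.321975708007812), (163.9737091064453, 43.82719039916992), 84.97004699707031) 147.49734892323545
red 187 ((517.6495971679688, 169.83250427246094), (18.82613182067871, 60.21626663208008), 44.11757278442383) 202.3508871579147
bar 252 ((517.054443359375, 170.44630432128906), (18.82613182067871, 62.330665588378906), 44.11757278442383) 202.71225977937786
```

send_rows(steps=[{"x": 0,"y": 0,"z": 0.06,"turn": 10},{"x": 0.04,"y": -0.04,"z": 0.09,"turn": 20},{"x": 0.08,"y": -0.08,"z": 0.09,"turn": 30},{"x": 0.12,"y": -0.12,"z": 0.09,"turn": 40},{"x": 0.16,"y": -0.16,"z": 0.09,"turn": 50}])

```text
time: 1.78
eef_pos: [285.0, 403.6, 321.6]
eef_rot: [3.141, 0.001, -2.504]
contact_force: [0.5, 0.5, 0.3]
finger_gap: 1.001
```

send_rows(steps=[{"x": 0.04,"y": -0.04,"z": 0,"turn": 10},{"x": 0.08,"y": -0.08,"z": 0,"turn": 20},{"x": 0.12,"y": -0.12,"z": 0,"turn": 30},{"x": 0.16,"y": -0.16,"z": 0,"turn": 40},{"x": 0.2,"y": -0.2,"z": 0,"turn": 50}])

```text
time: 2.4
eef_pos: [480.4, 208.6, 321.6]
eef_rot: [-3.141, 0.0, -1.667]
contact_force: [1.7, -0.1, -0.9]
finger_gap: 1.0
```

send_rows(steps=[{"x": 0.015,"y": -0.015,"z": 0,"turn": 10},{"x": 0.0284,"y": -0.0307,"z": 0,"turn": 20},{"x": 0.0284,"y": -0.0307,"z": -0.02,"turn": 30},{"x": 0.0284,"y": -0.0307,"z": -0.05,"turn": 40},{"x": 0.0284,"y": -0.0307,"z": -0.07,"turn": 47}])

```text
time: 3.02
eef_pos: [507.4, 179.0, 250.0]
eef_rot: [3.141, 0.001, -0.848]
contact_force: [0.4, 0.2, 0.7]
finger_gap: 1.001
```

send_rows(steps=[{"x": 0,"y": 0,"z": -0.02,"turn": 0},{"x": 0,"y": 0,"z": -0.04,"turn": 0},{"x": 0,"y": 0,"z": -0.06,"turn": 0},{"x": 0,"y": 0,"z": -0.076,"turn": 0},{"x": 0,"y": 0,"z": -0.076,"turn": 0}])

```text
time: 3.65
eef_pos: [506.8, 179.1, 174.2]
eef_rot: [3.139, 0.001, -0.852]
contact_force: [0.2, -0.2, -0.2]
finger_gap: 0.996
```

Run:
```python
from h import *
look(["knob_grip","knob_mark"],save="b")
s=env.state();print(s["eef_pos"],s["eef_rot"],s["joint_positions"],s["contact_force"])
a=cv2.imread("pics/b_top.png")[180:280,180:340];b=cv2.imread("pics/b_side.png")[100:200,220:380]
cv2.imwrite("pics/b.png",cv2.resize(np.hstack([a,b]),None,fx=2.5,fy=2.5,interpolation=cv2.INTER_CUBIC))
```

```text
top knob_grip [515.2 167.9 190.3] 0.81
side knob_grip [516.8 172.9 188.3] 0.71
side knob_mark [493.8 190.9 208.3] 0.53
[508.2440429  179.36649723 176.22388495] [-3.14033422e+00 -7.82232006e-04 -8.52431968e-01] [ 1.90309098e-01  2.65186304e-01 -1.55927373e-01  1.14820150e+00
 -4.16152971e-05 -2.09885211e+00] [-0.67365537  0.20922839  0.14170501]
```

View pics/b.png

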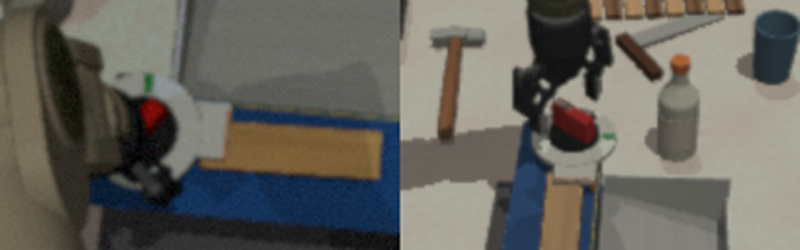

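The gripper straddles the red bar. It is about 12 mm off along the bar's own direction, because earlier commands were cut short, so I'll shift it and grip.

send_rows(steps=[{"x": 0.004,"y": -0.0045,"z": 0,"turn": 1.5},{"x": 0.008,"y": -0.009,"z": 0,"turn": 3},{"x": 0.008,"y": -0.009,"z": 0,"turn": 3}])

```text
time: 4.32
eef_pos: [516.2, 169.8, 175.4]
eef_rot: [-3.142, -0.0, -0.801]
contact_force: [-0.6, 0.2, -0.7]
finger_gap: 1.001
```

send_rows(steps=[{"x": 0,"y": 0,"z": 0,"turn": 0},{"x": 0,"y": 0,"z": 0,"turn": 0},{"x": 0,"y": 0,"z": 0,"turn": 0},{"x": 0,"y": 0,"z": 0,"turn": 0},{"x": 0,"y": 0,"z": 0,"turn": 0}], grip=0.0, grip_force=60)

```text
time: 4.95
eef_pos: [516.5, 171.1, 175.8]
eef_rot: [-3.139, -0.0, -0.799]
contact_force: [2.3, 4.8, -0.4]
finger_gap: 0.2
```

send_rows(steps=[{"x": 0,"y": 0,"z": 0.0007,"turn": -8},{"x": 0,"y": 0,"z": 0.0014,"turn": -16},{"x": 0,"y": 0,"z": 0.0021,"turn": -24},{"x": 0,"y": 0,"z": 0.0028,"turn": -32},{"x": 0,"y": 0,"z": 0.0035,"turn": -40}])

```text
time: 5.58
eef_pos: [516.1, 171.0, 179.3]
eef_rot: [-3.141, 0.001, -1.502]
contact_force: [1.8, 3.8, 0.4]
finger_gap: 0.2
```

send_rows(steps=[{"x": 0,"y": 0,"z": 0.0007,"turn": -8},{"x": 0,"y": 0,"z": 0.0014,"turn": -16},{"x": 0,"y": 0,"z": 0.0021,"turn": -24},{"x": 0,"y": 0,"z": 0.0028,"turn": -32},{"x": 0,"y": 0,"z": 0.0035,"turn": -40}])

```text
time: 6.2
eef_pos: [515.7, 171.2, 182.7]
eef_rot: [3.141, 0.002, -2.2]
contact_force: [0.4, 4.6, 1.5]
finger_gap: 0.199
```

send_rows(steps=[{"x": 0,"y": 0,"z": 0.0007,"turn": -8},{"x": 0,"y": 0,"z": 0.0014,"turn": -16},{"x": 0,"y": 0,"z": 0.0021,"turn": -24},{"x": 0,"y": 0,"z": 0.0028,"turn": -32},{"x": 0,"y": 0,"z": 0.0035,"turn": -40}])

```text
time: 6.82
eef_pos: [515.6, 171.5, 186.2]
eef_rot: [3.139, 0.001, -2.898]
contact_force: [-0.0, 4.8, 1.6]
finger_gap: 0.198
```

send_rows(steps=[{"x": 0,"y": 0,"z": 0.0007,"turn": -8},{"x": 0,"y": 0,"z": 0.0014,"turn": -16},{"x": 0,"y": 0,"z": 0.0018,"turn": -21},{"x": 0,"y": 0,"z": 0.0018,"turn": -21}])

```text
time: 7.32
eef_pos: [515.6, 171.7, 188.0]
eef_rot: [3.139, -0.0, 3.022]
contact_force: [0.1, 5.9, 1.4]
finger_gap: 0.201
```

send_rows(steps=[{"x": 0,"y": 0,"z": 0,"turn": 0},{"x": 0,"y": 0,"z": 0,"turn": 0},{"x": 0,"y": 0,"z": 0,"turn": 0},{"x": 0,"y": 0,"z": 0,"turn": 0}], grip=0.05)

```text
time: 7.82
eef_pos: [515.6, 170.0, 187.6]
eef_rot: [-3.141, -0.0, 3.022]
contact_force: [0.2, 0.9, -0.5]
finger_gap: 0.586
```

send_rows(steps=[{"x": 0,"y": 0,"z": 0.03,"turn": 0},{"x": 0,"y": 0,"z": 0.08,"turn": 0},{"x": -0.05,"y": 0,"z": 0.1,"turn": 0},{"x": -0.1,"y": -0.03,"z": 0.1,"turn": 0},{"x": -0.13,"y": -0.08,"z": 0.1,"turn": 0}])

```text
time: 8.45
eef_pos: [383.9, 90.3, 288.1]
eef_rot: [-3.142, 0.001, 3.026]
contact_force: [0.8, -1.1, 0.7]
finger_gap: 0.586
```

Run:
```python
from h import *
look(["knob_grip","knob_mark","release_mark","lip","offcut"],save="c")
im,P,ok=cloud("top"); h=cv2.cvtColor(im,cv2.COLOR_RGB2HSV)
m=ok&(P[...,2]>198)&(P[...,2]<225)&(np.hypot(P[...,0]-515,P[...,1]-169)<45)
print(m.sum(),cv2.minAreaRect(P[m][:,:2].astype(np.float32)))
s=env.state();print(s["eef_pos"],s["eef_rot"])
a=cv2.imread("pics/c_top.png")[180:280,180:340];b=cv2.imread("pics/c_side.png")[100:200,220:380]
cv2.imwrite("pics/c.png",cv2.resize(np.hstack([a,b]),None,fx=2.5,fy=2.5,interpolation=cv2.INTER_CUBIC))
```

```text
top knob_grip [515.6 171.7 202.4] 0.62
top knob_grip [538.6 101.6 156.7] 0.43
top knob_mark [545.2 168.9 219.3] 0.92
top release_mark [560.4 164.4 173.9] 0.73
top lip [533.9 100.9 159.5] 0.72
top lip [494.7  36.8 127.2] 0.64
top offcut [495.8  39.  126.7] 0.84
top offcut [ 5.00e+02  4.14e+01 -4.00e-01] 0.37
side knob_grip [513.9 174.6 203.5] 0.92
side knob_mark [543.9 164.4 221.3] 0.94
side knob_mark [624.7  29.   47.4] 0.73
side release_mark [561.2 168.6 172.5] 0.71
side lip [539.3 106.3 156.1] 0.87
side offcut [490.   32.8 127.7] 0.66
255 ((517.4848022460938, 170.4110107421875), (18.54558753967285, 62.403564453125), 83.12755584716797)
[385.90703759  90.67336377 287.41427146] [ 3.14156314e+00 -6.35149239e-04  3.02313598e+00]
```

View pics/c.png

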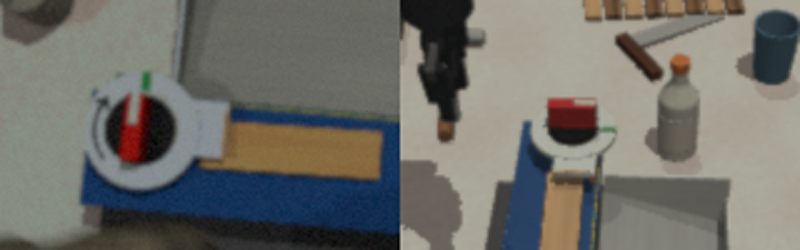

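The knob's bar heads -6.9° and the jig -6.4°. In the picture the white line meets the green mark, and the lip is raised. Now the push, with shut fingers behind the offcut.

send_rows(steps=[{"x": 0.03,"y": -0.024,"z": -0.02,"turn": 0},{"x": 0.061,"y": -0.0485,"z": -0.04,"turn": 0},{"x": 0.061,"y": -0.0485,"z": -0.07,"turn": 0},{"x": 0.061,"y": -0.0485,"z": -0.1,"turn": 0},{"x": 0.061,"y": -0.0485,"z": -0.1,"turn": 0}], grip=0.0)

```text
time: 9.72
eef_pos: [445.0, 42.0, 185.6]
eef_rot: [-3.142, -0.005, 3.022]
contact_force: [-0.4, -1.1, 0.6]
finger_gap: -0.001
```

send_rows(steps=[{"x": 0,"y": 0,"z": -0.02,"turn": 0},{"x": 0,"y": 0,"z": -0.035,"turn": 0},{"x": 0,"y": 0,"z": -0.046,"turn": 0},{"x": 0,"y": 0,"z": -0.046,"turn": 0}])

```text
time: 10.22
eef_pos: [446.2, 41.9, 141.3]
eef_rot: [3.142, -0.001, 3.022]
contact_force: [-0.0, 0.1, 0.7]
finger_gap: -0.0
```

send_rows(steps=[{"x": 0.01,"y": -0.001,"z": 0,"turn": 0},{"x": 0.018,"y": -0.002,"z": 0,"turn": 0},{"x": 0.026,"y": -0.003,"z": 0,"turn": 0},{"x": 0.034,"y": -0.004,"z": 0,"turn": 0},{"x": 0.042,"y": -0.005,"z": 0,"turn": 0}])

```text
time: 10.85
eef_pos: [489.2, 36.7, 141.6]
eef_rot: [3.142, -0.0, 3.022]
contact_force: [-1.0, -0.2, 0.5]
finger_gap: 0.003
```

Run:
```python
from h import *
look(["offcut"],save="d")
a=cv2.imread("pics/d_top.png")[160:280,180:380];b=cv2.imread("pics/d_side.png")[100:220,200:400]
cv2.imwrite("pics/d.png",cv2.resize(np.hstack([a,b]),None,fx=2,fy=2,interpolation=cv2.INTER_CUBIC))
```

```text
top offcut [523.   35.  129.2] 0.66
side offcut [516.5  31.4 130.5] 0.91
```

View pics/d.png

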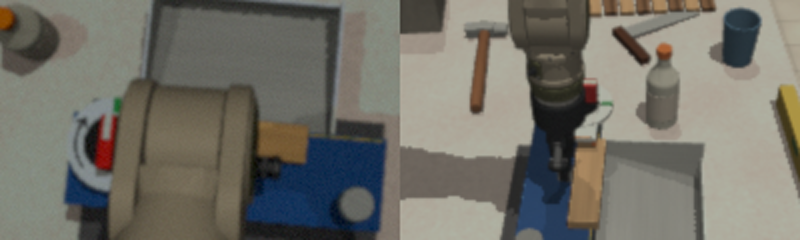

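The offcut slides straight under the raised lip and its centre is about 15 mm short of the edge, so I'll keep pushing.

send_rows(steps=[{"x": 0.008,"y": -0.001,"z": 0,"turn": 0},{"x": 0.016,"y": -0.002,"z": 0,"turn": 0},{"x": 0.024,"y": -0.003,"z": 0,"turn": 0},{"x": 0.034,"y": -0.004,"z": 0,"turn": 0},{"x": 0.044,"y": -0.005,"z": 0,"turn": 0}])

```text
time: 11.68
eef_pos: [533.6, 31.6, 141.7]
eef_rot: [3.142, 0.0, 3.022]
contact_force: [-0.2, -0.5, 0.3]
finger_gap: 0.002
```

send_rows(steps=[{"x": 0,"y": 0,"z": 0,"turn": 0},{"x": -0.02,"y": 0.002,"z": 0.01,"turn": 0},{"x": -0.06,"y": 0.006,"z": 0.03,"turn": 0},{"x": -0.1,"y": 0.01,"z": 0.08,"turn": 0},{"x": -0.15,"y": 0.015,"z": 0.12,"turn": 0}])

```text
time: 12.3
eef_pos: [384.2, 46.6, 260.9]
eef_rot: [3.141, 0.001, 3.022]
contact_force: [0.4, -0.8, 0.6]
finger_gap: -0.001
```

Run:
```python
from h import *
look(["offcut","knob_mark","knob_grip","screw_jar"],save="e")
im,P,ok=cloud("top")
m=ok&(P[...,2]>198)&(P[...,2]<225)&(np.hypot(P[...,0]-515,P[...,1]-169)<45)
print(m.sum(),cv2.minAreaRect(P[m][:,:2].astype(np.float32)))
print(env.state()["eef_pos"])
a=cv2.imread("pics/e_top.png")[140:280,180:380];b=cv2.imread("pics/e_side.png")[100:240,200:400]
cv2.imwrite("pics/e.png",cv2.resize(np.hstack([a,b]),None,fx=2,fy=2,interpolation=cv2.INTER_CUBIC))
```

```text
top offcut [679.1  13.7  42.8] 0.79
top knob_mark [543.8 171.4 216.8] 0.66
top knob_mark [535.8  38.4 131. ] 0.34
top knob_grip [516.9 165.2 200.7] 0.72
top screw_jar [ 440.  -108.9  129.3] 0.7
side offcut [679.4  10.5  46.7] 0.9
side knob_mark [547.4 163.2 223.3] 0.77
side knob_mark [625.1  23.9  46.1] 0.52
side knob_grip [515.6 173.8 203. ] 0.69
side screw_jar [ 441.9 -108.8  128.9] 0.68
255 ((517.625, 170.13743591308594), (18.869596481323242, 62.76729202270508), 84.11558532714844)
[385.36645693  46.41777109 258.51228047]
```

View pics/e.png

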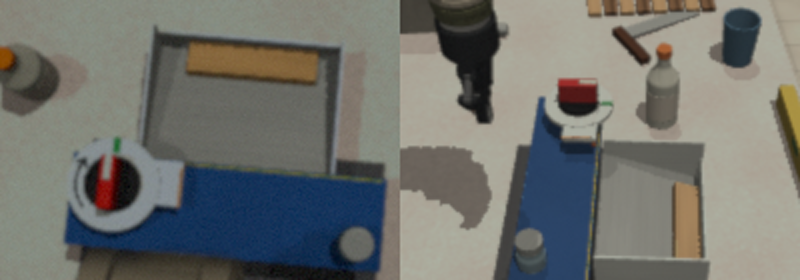

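The offcut lies along the chute's end wall, with its centre at jig x ≈ 181 mm and z ≈ 45 mm. The knob is on the mark and the jar hasn't moved. I'll let it settle briefly and confirm it's at rest, then hand in.

send_rows(steps=[{"x": 0,"y": 0,"z": 0,"turn": 0},{"x": 0,"y": 0,"z": 0,"turn": 0},{"x": 0,"y": 0,"z": 0,"turn": 0},{"x": 0,"y": 0,"z": 0,"turn": 0},{"x": 0,"y": 0,"z": 0,"turn": 0}])

```text
time: 13.48
eef_pos: [385.3, 46.5, 259.6]
eef_rot: [3.142, 0.0, 3.022]
contact_force: [0.3, 0.0, -0.3]
finger_gap: -0.003
```

Run:
```python
from h import *
look(["offcut","glue_bottle","slat_stack"])
print(env.hand_in())
```

```text
top offcut [680.   16.2  42.3] 0.71
top glue_bottle [6.681e+02 3.077e+02 6.000e-01] 0.7
top glue_bottle [545.1 173.5 217. ] 0.7
top slat_stack [ 559.8 -263.2   -2.3] 0.79
top slat_stack [544.  166.3 218.4] 0.44
side offcut [677.   13.6  46.3] 0.65
side glue_bottle [670.8 305.    1.8] 0.98
side slat_stack [ 555.7 -266.5   -4.6] 0.6
the job is handed in; nothing more can be done
None
```

The job is done and handed in at about 14 s; the hand-in reported no verdict. I turned the knob about 141° clockwise to the release mark. Then I let go of it and pushed the offcut off the ledge with shut fingers, without lifting it.

Last checks:
- **Knob:** the bar heads -5.9° (-6.9° just after release) and the jig -6.4°. That is within 0.01 rad of the mark, and the picture shows the white line meeting the green mark.
- **Offcut:** it rests against the chute's end wall at about jig x 181, y 0 and z 44 mm. Its position was the same, within a few mm, in two looks about 1 s apart.
- **Bystanders:** the jar, bottle and stack are where they started, to within the measuring error of about 4 mm.
- **Robot:** the arm is clear of everything, with no contact force.

No check failed. The networks gave a few false second detections, which the pictures ruled out. Two early moves fell about 12 mm short in total, and I corrected that before gripping.

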